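# Unlatch a cured sample board and move it to the drying stand

### The job

The sample board with the straight, uncut top edge is ready to come out of the curing rack. Turn the knob of its latch clockwise until it clicks over to fully open, draw the board straight up out of its slot, and stand it upright on its long edge fully down in the middle of the groove of the empty wooden stand, lowering it in before you let go. Leave its latch open, leave the board with the notch in its top edge locked in its slot, and do not disturb the other things on the desk.

Things in the scene. Friction and masses are not known exactly. Their poses are not given: they have to be found in the camera images.
- rack: Fixed grey curing rack with two slots; origin on the desk midway between them. Slots run along its y, the front one at x = -50 mm, the rear at x = +50 mm, each 15 mm wide, floor 10 mm above the desk, aluminium side walls up to 45 mm, end stops up to 70 mm at y = +/-80 mm. Knob posts at y = -96 mm, x = +/-50 mm. Base plate 180 x 239 mm.
- latch_front (a joint): Knob and latch finger (38 mm long, 14 mm wide) turning as one. 0 = locked: bar and finger along the slot (+y of rack), finger over the end of the board's top edge. Turns clockwise from above to 1.40 = open, bar across the slot, board free. A sprung detent resists (0.2 N m) to half way (0.70), then clicks over and draws it on to 1.40; let go sooner, it springs back. Slot at x = -50 mm of the rack.
- latch_rear (a joint): Knob and latch finger (38 mm long, 14 mm wide) turning as one. 0 = locked: bar and finger along the slot (+y of rack), finger over the end of the board's top edge. Turns clockwise from above to 1.40 = open, bar across the slot, board free. A sprung detent resists (0.2 N m) to half way (0.70), then clicks over and draws it on to 1.40; let go sooner, it springs back. Slot at x = +50 mm of the rack.
- latch_front_grip (a point): Point on the knob's axis at the height to grip its bar (145 mm above the desk, bar top 158 mm, latch finger top 118.5 mm). At joint value 0 its axes are the rack's: x across the bar (14 mm), y along the bar (40 mm); it turns with the knob. Knob of the slot at rack x = -50 mm.
- latch_rear_grip (a point): Point on the knob's axis at the height to grip its bar (145 mm above the desk, bar top 158 mm, latch finger top 118.5 mm). At joint value 0 its axes are the rack's: x across the bar (14 mm), y along the bar (40 mm); it turns with the knob. Knob of the slot at rack x = +50 mm.
- plain_board: The olive board to move, 150 x 100 x 12 mm, straight top edge, standing on a long edge in either slot with its top edge 110 mm above the desk. Origin: middle of one broad face; axes: x along the 150 mm length, y up along the 100 mm height (when standing), z through the 12 mm thickness, board between z = 0 and 12 mm. About 0.25 kg.
- plain_top (a point): Middle of the plain board's top edge, mid-thickness (axes as the board's).
- plain_bottom (a point): Middle of the plain board's bottom edge, mid-thickness (axes as the board's).
- notched_board: The olive board to leave alone in the other slot, same size and axes, but with a notch 60 mm wide and 24 mm deep in the middle of its top edge.
- notched_top (a point): Middle of the notched board's top line (in the mouth of the notch), mid-thickness.
- stand: Fixed low wooden stand, base 90 x 190 mm; origin on the desk under its middle. One groove along its y axis at x = 0: 20 mm wide, 180 mm long, open at both ends, floor 10 mm above the desk, straight walls up to 36 mm, lips flared outward above that to 48 mm (outermost points at x = +/-25 mm, mouth about 43 mm wide).
- mug_1: White spotted mug, 78 x 114 x 93 mm, bystander; origin at the centre of its underside.
- tape_roll: Roll of tape lying flat, 83 mm across, 19 mm high, bystander; origin at the centre of its underside.
- jar_red: Small jar with a black lid, 49 mm across, 59 mm high, bystander; origin at the centre of its underside.
- jar_aqua: Jar with a pale lid, 55 mm across, 74 mm high, bystander; origin at the centre of its underside.
Mind the look-alikes: they are no part of the job. Of the things like the stand, leave any that is turquoise; of the rest the smaller one is meant.

How it is judged:
By the outcome, as a careful person would: the job done as asked, in the order asked, and still so for the second after the job is handed in, with the robot touching nothing.
It also fails if it takes over 64 s, if anything falls off the work surface, if the arm or the gripper's body presses on something with over 40 N, if the wrist force passes 120 N, or if a joint passes its speed limit or range.

### The arm

A 6-joint arm with a two-finger parallel gripper is mounted at the origin on the work surface; the furniture and walls round the work are solid. World frame = base frame: x ahead of the robot, y to its left, z up, the work surface at z = 0. Lengths are in mm, angles in rad, forces in N, time in s.
With the tool pointing down it reaches from about 325 to 900 mm from the base axis. Payload 6.1 kg.
Tool frame: the origin (TCP) lies at the very end of the fingers, on their centre line; the grasp point (between the pads) lies 19 mm behind it; x points along the fingers, z is the direction in which the jaws open and shut, and the axes are right-handed (so a half turn about x gives the same grasp; the last joint's range is limited). The gripper opens to 87 mm and grips with 3 to 60 N. Pads are 19 mm wide; open, the fingers measure 117 mm over their backs; the gripper's body (75 mm by 190 mm) begins 51 mm behind the grasp point.
Start: joints at [-1.404, 0.22, 1.526, -0, 1.395, -0.126], TCP at [180.389, -598.394, 222.538] pointing down, gripper open.
Joint ranges: [-2.98, 2.98], [-0.91, 2.08], [0.09, 2.57], [-1.24, 4.39], [0.2, 2.65], [-2.68, 2.68]. Speed limits (rad/s): [2.57, 2.57, 3.01, 3.14, 3.14, 3.14].

### API

Orientations are given as a rotation vector (axis times angle).
In Python, from bench import robot gives the robot as it stands. The module is installed in compiled form; this text tells all that it offers.
- The arm moves only by the tool drive_tool, never from a script. Its arguments are lists of equal length, an entry for each row: "travel": the shift along the tool's x, y, z in mm, a list of three; "twist": the turn about the tool's x in degrees. A call has exactly 5 rows; each row shifts and turns the commanded pose from where the row before left it, along the tool's axes as they then stand; what a row does not reach is not made up. A row lasts 1/10 s, in which the tool goes at most 50 mm and 8.59 degrees, less where a joint would pass 70% of its speed; a pose out of reach is approached as far as the arm can. A call with a gripper value outside its range is refused whole. "fingers" is the closure, from -1 (fully open) to 1 (shut), so that 0 is half open, set as the call begins (left out, the last holds). The fingers move at their own pace and stop on an object; "force" is the grip in N (left out, the last holds). Time passes only in rows, so rows that do not move let the fingers close, or fill a call up. It gives the time, the measured TCP pose, the force and the opening at its end, in the units of the state.
- robot.read_state(): the state, without advancing time (a new reading comes with each control period).
- robot.snapshot(name): name is "scene" or "top" or "wrist"; returns a dict with "frame" (384x512x3 uint8, blue, green, red), "fx", "fy", "cx", "cy" (pixels), "k1" (the pictures are not rectified: a ray, as slopes to the right and down, at radius r is drawn at 1 + k1 r^2 times it, then the intrinsics apply), "view" (4x4, takes a point from world to camera coordinates). Camera axes: x right, y up, looking along -z (the intrinsics and any distortion apply to the point x, -y, -z); pixel columns grow to the right and rows downward; lengths in mm; the calibration is good to about 2 mm. A picture is of the moment at which its call begins. There is no depth.
- robot.sign_off(): hands the job in, once; it reports no verdict.
The state is a dict: "time_s": time; "qpos": joint angles; "joint_velocities": joint speeds; "joint_torque": joint torques, N m; "eef_pos": TCP position; "tool_rot": TCP orientation; "wrist_force": force on the tool from outside, world axes, zero at the start; "torque": the same for the moment, N m; "gripper_width": finger opening in mm.
Only numpy, scipy, OpenCV 4.12 (cv2) and the standard library are available. Lean on these libraries where they do the work, as an engineer would, in place of code of your own. Each camera call takes 0.05 s, during which the arm holds its last target. There are 200 camera calls.

## Working session

There is one attempt and no reset: what is moved stays moved. The work goes in short steps, Python scripts to look and compute and a tool call to move; the robot and the scene stay as the last step left them, time stands still between calls to the robot, and variables do not carry over. Pictures are saved under pics/ and viewed, about 8 in all and at most 12, crops included, and the job is handed in when it is done.

Besides the shell and the picture viewer there is one more tool, called after "Emit:" as name([rows], argument=value, ...), one row to a line, values as JSON. drive_tool: Moves the arm, as the interface text tells. Its arguments: {"type":"object","properties":{"travel":{"type":"array"},"twist":{"type":"array"},"fingers":{"type":"number"},"force":{"type":"number"}},"required":["travel","twist"]}

```bash
mkdir -p pics; cat > h.py <<'E'
import numpy as np, cv2, json
from bench import robot
from scipy.spatial.transform import Rotation as R
def snap(n,save=None):
    s=robot.snapshot(n)
    if save: cv2.imwrite('pics/'+save+'.png',s['frame'])
    np.save('last_'+n+'.npy',s,allow_pickle=True); return s
def load(n): return np.load('last_'+n+'.npy',allow_pickle=True).item()
def proj(s,P):
    P=np.atleast_2d(P).astype(float); V=np.array(s['view']); c=P@V[:3,:3].T+V[:3,3]
    a=c[:,0]/-c[:,2]; b=-c[:,1]/-c[:,2]; f=1+s['k1']*(a*a+b*b)
    return np.c_[s['fx']*a*f+s['cx'],s['fy']*b*f+s['cy']]
def ray(s,uv):
    uv=np.atleast_2d(uv).astype(float)
    x=np.c_[(uv[:,0]-s['cx'])/s['fx'],(uv[:,1]-s['cy'])/s['fy']]; p=x.copy()
    for _ in range(20): p=x/(1+s['k1']*(p**2).sum(1,keepdims=True))
    V=np.array(s['view']); d=np.c_[p[:,0],-p[:,1],-np.ones(len(p))]@V[:3,:3]
    return -V[:3,:3].T@V[:3,3],d
def onz(s,uv,z):
    o,d=ray(s,uv); t=(z-o[2])/d[:,2]; return o+d*t[:,None]
E
python3 - <<'E'
from h import *
a=snap('scene');b=snap('top')
cv2.imwrite('pics/a1.png',np.vstack([a['frame'],b['frame']])[:, :])
for s in(a,b): print(np.round(s['view'],2).tolist(),s['fx'],s['k1'])
cv2.imwrite('pics/a1.png',cv2.resize(np.hstack([a['frame'],b['frame']]),(800,300)))
cv2.imwrite('pics/top1.png',cv2.resize(b['frame'],(800,600)));cv2.imwrite('pics/sc1.png',cv2.resize(a['frame'],(800,600)))
st=robot.read_state();print(st['eef_pos'],st['tool_rot'],R.from_rotvec(st['tool_rot']).as_matrix().round(3).tolist(),st['time_s'])
E
```

```text
[[-0.89, -0.45, -0.01, 395.75], [0.28, -0.57, 0.77, -196.02], [-0.35, 0.69, 0.64, -1256.03], [0.0, 0.0, 0.0, 1.0]] 395.6511295114343 -0.12202147663262158
[[-0.03, -1.0, 0.01, 14.88], [1.0, -0.03, 0.05, -433.85], [-0.05, 0.01, 1.0, -1718.63], [0.0, 0.0, 0.0, 1.0]] 468.74732800147484 -0.11585300715642954
[ 180.27674565 -597.84263084  221.53838286] [ 0.99206167  1.33493722 -0.99003776] [[-0.0, 0.957, 0.289], [0.002, 0.289, -0.957], [-1.0, 0.0, -0.002]] 0.1
```

View pics/top1.png

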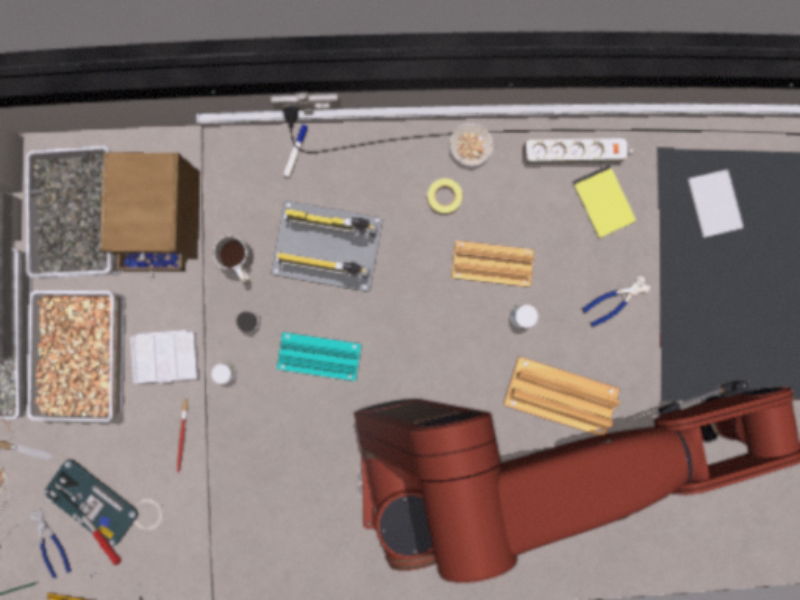

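View pics/sc1.png

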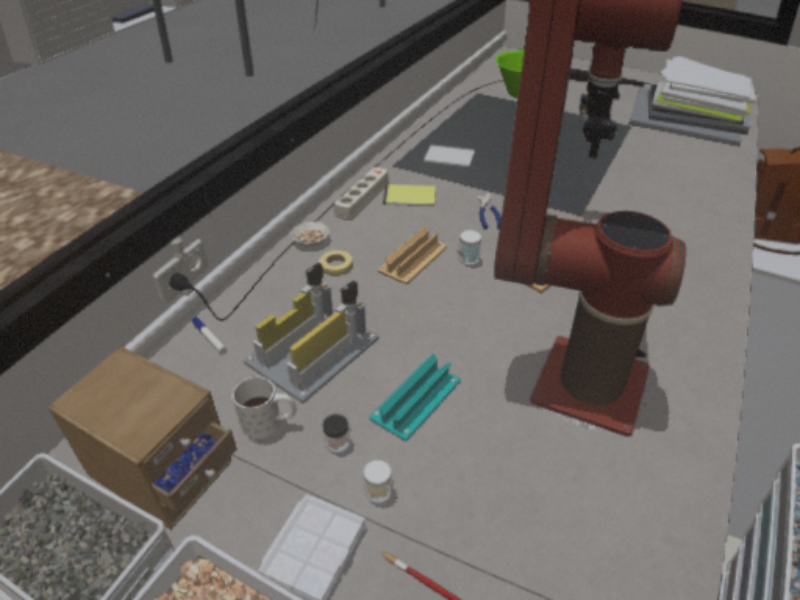

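The views show three stand-like things, in top-view pixels at 800 wide:
- Small tan stand (493,263). This is the target.
- Larger tan stand (562,395). Leave it.
- Turquoise stand (320,357). Leave it.

There are two boards in the rack:
- Front board, top (315,262) and scene (320,345). It has a straight top edge, so it is the target.
- Rear board, top (325,220) and scene (285,325). It has the notch.

Next I'll measure these and make one close crop.

```bash
python3 - <<'E'
from h import *
s=load('top');f=s['frame'];k=512/800
hsv=cv2.cvtColor(f,cv2.COLOR_BGR2HSV)
def rects(m,box,z,name,amin=30):
    x0,y0,x1,y1=[int(v*k) for v in box]; mm=np.zeros_like(m); mm[y0:y1,x0:x1]=m[y0:y1,x0:x1]
    cs,_=cv2.findContours(mm,cv2.RETR_EXTERNAL,cv2.CHAIN_APPROX_NONE)
    for c in cs:
        if cv2.contourArea(c)<amin: continue
        P=onz(s,c[:,0,:],z)[:,:2]; r=cv2.minAreaRect(P.astype(np.float32))
        print(name,np.round(r[0],1),np.round(r[1],1),round(r[2],1))
yel=cv2.inRange(hsv,(20,120,80),(35,255,255))
rects(yel,(270,195,385,295),110,'board')
tan=cv2.inRange(hsv,(8,60,90),(22,255,255))
rects(tan,(445,230,545,295),10,'stand@10');rects(tan,(445,230,545,295),48,'stand@48')
rects(tan,(490,340,640,440),10,'big@10')
blk=cv2.inRange(hsv,(0,0,0),(180,255,60))
rects(blk,(330,210,385,285),158,'knob',8)
c1=f[120:195,165:255]; c2=f[145:190,280:350]
sc=load('scene')['frame'][150:260,150:250]; 
h=lambda i:cv2.resize(i,(int(i.shape[1]*400/i.shape[0]),400),interpolation=cv2.INTER_CUBIC)
o=np.hstack([h(sc),cv2.resize(c1,(420,400),interpolation=cv2.INTER_CUBIC)]);cv2.imwrite('pics/crop1.png',o[:,:800]);print(o.shape)
E
```

```text
board [521.8 207.9] [122.1  12.2] 78.0
board [617.6 188. ] [122.5  14.8] 78.3
stand@10 [ 513.5 -222.6] [191.7  92.1] 81.7
stand@48 [ 510.  -217.1] [187.5  90.1] 81.7
big@10 [ 191.2 -380.7] [269.5 125. ] 70.2
knob [589.1  81.6] [20.4 10.3] 88.4
(400, 783, 3)
```

View pics/crop1.png

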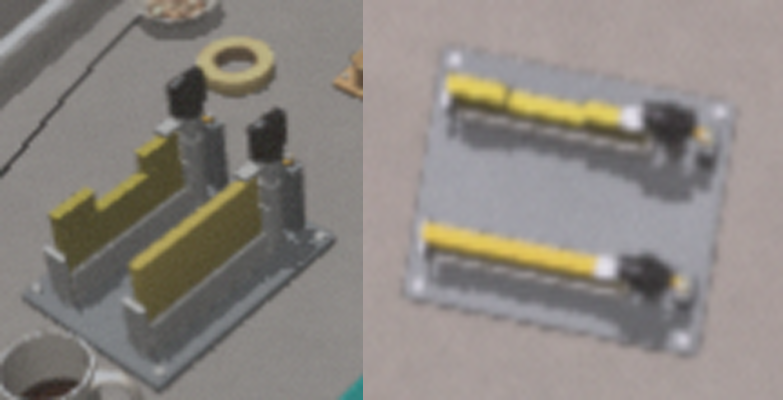

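The crop confirms it: the front board (scene crop centre (195,240)) has the straight edge, and the rear one is notched at (115,200). Both latches are locked. I'll turn to the rack's yaw (about -12°) and go above the front knob.

Emit:
drive_tool([
  [0, 0, 0],
  [0, 0, 0],
  [0, 0, 0],
  [0, 0, 0],
  [0, 0, 0],
], twist=[-7.65, -7.65, -7.65, -7.65, -7.65], fingers=-0.2, force=20)

```text
time_s: 0.6
eef_pos: [180.3, -598.0, 221.8]
tool_rot: [0.475, 1.519, -0.473]
wrist_force: [0.5, -0.6, -0.1]
gripper_width: 56.4
```

Emit:
drive_tool([
  [0, 0, 0],
  [0, 0, 0],
  [0, 0, 0],
  [-4, 15, 3],
  [-4, 30, 7],
], twist=[-7.65, -7.65, -7.65, 0, 0])

```text
time_s: 1.1
eef_pos: [198.7, -556.7, 229.6]
tool_rot: [0.167, 1.565, -0.165]
wrist_force: [-0.1, 0.4, 0.1]
gripper_width: 52.7
```

Emit:
drive_tool([
  [-4, 40, 9],
  [-4, 40, 9],
  [-4, 40, 9],
  [-4, 40, 9],
  [-4, 40, 9],
], twist=[0, 0, 0, 0, 0])

```text
time_s: 1.6
eef_pos: [285.5, -368.4, 250.2]
tool_rot: [0.166, 1.565, -0.165]
wrist_force: [1.0, -1.1, 0.4]
gripper_width: 52.1
```

Emit:
drive_tool([
  [-4, 40, 9],
  [-4, 40, 9],
  [-4, 40, 9],
  [-4, 40, 9],
  [-4, 40, 9],
], twist=[0, 0, 0, 0, 0])

```text
time_s: 2.1
eef_pos: [371.1, -182.3, 270.5]
tool_rot: [0.165, 1.564, -0.165]
wrist_force: [1.3, -0.5, -0.8]
gripper_width: 51.9
```

Emit:
drive_tool([
  [-4, 40, 9],
  [-4, 40, 9],
  [-4, 40, 9],
  [-4, 40, 9],
  [-4, 40, 9],
], twist=[0, 0, 0, 0, 0])

```text
time_s: 2.6
eef_pos: [456.8, 4.0, 290.5]
tool_rot: [0.165, 1.565, -0.165]
wrist_force: [0.5, -0.8, 0.6]
gripper_width: 52.1
```

Emit:
drive_tool([
  [0, 25, 5],
  [0, 25, 5],
  [0, 0, 0],
  [0, 0, 0],
  [0, 0, 0],
], twist=[0, 0, 0, 0, 0])

```text
time_s: 3.1
eef_pos: [476.4, 48.4, 290.3]
tool_rot: [0.165, 1.565, -0.166]
wrist_force: [0.5, -0.3, -0.2]
gripper_width: 52.3
```

```bash
python3 - <<'E'
from h import *
s=snap('wrist')
f=s['frame'].copy()
u=np.array([.208,.978]);x=np.array([.978,-.208]);o=np.array([566.8,184.3])
pts={}
for i,X in enumerate((-50,50)):
  for Y,z in((-96,158),(-76,158),(-116,158),(75,110),(-58,118)):
    p=o+x*X+u*Y; q=proj(s,[*p,z])[0]; print(X,Y,q.round())
    if abs(q).max()<2000: cv2.circle(f,tuple(int(v) for v in q),3,(0,0,255),1)
V=np.array(s['view']);print((-V[:3,:3].T@V[:3,3]).round(1),s['fx'],robot.read_state()['eef_pos'])
cv2.imwrite('pics/w1.png',cv2.resize(f,(800,600)))
E
```

```text
-50 -96 [263. 131.]
-50 -76 [263. 112.]
-50 -116 [263. 150.]
-50 75 [263. -32.]
-50 -58 [262.  96.]
50 -96 [356. 132.]
50 -76 [358. 112.]
50 -116 [354. 150.]
50 75 [355. -31.]
50 -58 [347.  96.]
[493.  126.2 452.4] 270.30835903059887 [476.45273099  48.24564963 290.40944878]
```

View pics/w1.png

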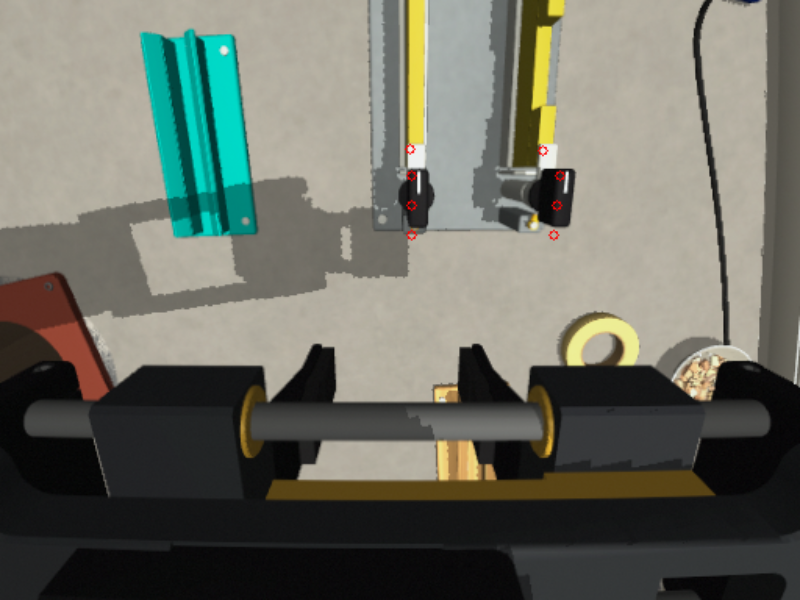

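The wrist view shows the front knob bar (black, x 410–428, y 169–228) and the rear knob (575,169 corner). Both sit slightly up and to the right of my estimate, so I'll correct from those corners and the board's top edges.

```bash
python3 - <<'E'
from h import *
s=load('wrist');f=s['frame'];hsv=cv2.cvtColor(f,cv2.COLOR_BGR2HSV)
blk=cv2.inRange(hsv,(0,0,0),(180,255,50))
yel=cv2.inRange(hsv,(22,150,120),(35,255,255))
u=np.array([.208,.978]);x=np.array([.978,-.208]);K=[]
for n,(a,b) in {'front':(255,285),'rear':(340,375)}.items():
    m=blk[100:150,a:b]; cols=np.where(m.sum(0)>255*22)[0]; rows=np.where(m[:,cols].sum(1)>255*4)[0]
    uv=(a+cols.max()+1,100+rows.min()); P=onz(s,[uv],158)[0,:2]; K.append(P-7*x-20*u)
    print(n,cols.min()+a,cols.max()+a,rows.min()+100,rows.max()+100,'knob',K[-1].round(1))
d=K[1]-K[0];print('dist',np.linalg.norm(d),'yaw',np.degrees(np.arctan2(d[1],d[0])))
# front board top-face mid columns
L=[];Rr=[]
for r in range(3,85,4):
    c=np.where(yel[r,240:285])[0]+240
    if len(c)>3: L.append((c.min(),r));Rr.append((c.max()+1,r))
for n,e in(('L',L),('R',Rr)):
    P=onz(s,e,110)[:,:2];p=np.polyfit(P[:,1],P[:,0],1);print(n,'x at y=194',np.polyval(p,194).round(1),'yaw',-np.degrees(np.arctan(p[0])).round(2),len(P))
st=robot.read_state();t=np.array(st['eef_pos']);M=R.from_rotvec(st['tool_rot']).as_matrix()
print('to knob, tool axes',(M.T@(np.r_[K[0],126]-t)).round(1),'toolz yaw',np.degrees(np.arctan2(M[1,2],M[0,2])).round(2),t.round(1))
E
```

```text
front 261 273 109 145 knob [502.6 103. ]
rear 345 365 108 144 knob [597.6  84.3]
dist 96.83127200950395 yaw -11.108414619203929
L x at y=194 516.0 yaw -11.64 21
R x at y=194 527.7 yaw -11.11 21
to knob, tool axes [164.4  59.1  14.1] toolz yaw -12.08 [476.5  48.2 290.4]
```

Emit:
drive_tool([
  [10, 20, 5],
  [20, 20, 5],
  [20, 19, 4.5],
  [20, 0, 0],
  [0, 0, 0],
], twist=[-0.5, 0, 0, 0, 0])

```text
time_s: 3.65
eef_pos: [500.9, 103.2, 217.4]
tool_rot: [0.158, 1.571, -0.159]
wrist_force: [0.1, -0.7, 0.4]
gripper_width: 52.5
```

Emit:
drive_tool([
  [20, 0, 0],
  [20, 0, 0],
  [20, 0, 0],
  [20, 0, 0],
  [14, 0, 0],
], twist=[0, 0, 0, 0, 0])

```text
time_s: 4.15
eef_pos: [503.0, 102.9, 126.5]
tool_rot: [0.159, 1.565, -0.159]
wrist_force: [-0.3, -0.1, 0.5]
gripper_width: 52.1
```

```bash
python3 - <<'E'
from h import *
s=snap('wrist');a=snap('scene')
c=a['frame'][130:260,140:260]
o=np.hstack([cv2.resize(s['frame'],(400,300)),cv2.resize(c,(400,433),interpolation=cv2.INTER_CUBIC)[60:360]]);cv2.imwrite('pics/w2.png',o)
st=robot.read_state();print(st['eef_pos'],st['wrist_force'],st['gripper_width'])
E
```

```text
[501.79309662 103.10519342 125.27899966] [ 0.34305948  0.9190127  -0.29746883] 52.17030370302884
```

View pics/w2.png

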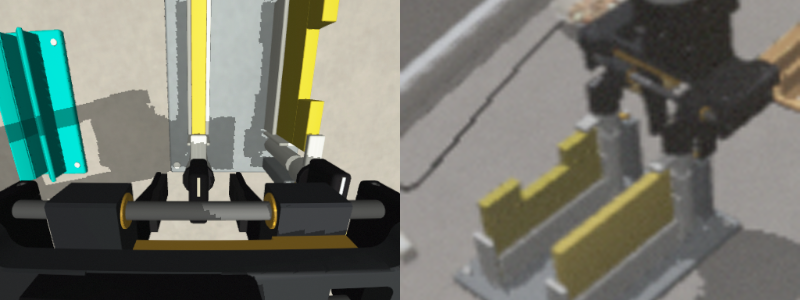

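The bar (col 198) is centred between the fingers (157/238). Now I'll grip it and turn clockwise.

Emit:
drive_tool([
  [0, 0, 0],
  [0, 0, 0],
  [0, 0, 0],
  [0, 0, 0],
  [0, 0, 0],
], twist=[0, 0, 0, 0, 0], fingers=1, force=50)

```text
time_s: 4.75
eef_pos: [503.2, 104.0, 127.0]
tool_rot: [0.158, 1.564, -0.158]
wrist_force: [-0.2, 0.8, -0.2]
gripper_width: 20.1
```

Emit:
drive_tool([
  [0, 0, 0],
  [0, 0, 0],
  [0, 0, 0],
  [0, 0, 0],
  [0, 0, 0],
], twist=[0, 4, 6, 6, 6])

```text
time_s: 5.25
eef_pos: [502.8, 104.1, 126.8]
tool_rot: [0.461, 1.522, -0.461]
wrist_force: [-1.4, 0.5, 2.5]
gripper_width: 13.4
```

Emit:
drive_tool([
  [0, 0, 0],
  [0, 0, 0],
  [0, 0, 0],
  [0, 0, 0],
  [0, 0, 0],
], twist=[6, 6, 6, 6, 6])

```text
time_s: 5.75
eef_pos: [502.3, 104.7, 126.8]
tool_rot: [0.866, 1.394, -0.866]
wrist_force: [-3.3, 3.4, 3.9]
gripper_width: 13.3
```

Emit:
drive_tool([
  [0, 0, 0],
  [0, 0, 0],
  [0, 0, 0],
  [0, 0, 0],
  [0, 0, 0],
], twist=[6, 6, 6, 6, 4])

```text
time_s: 6.25
eef_pos: [502.1, 105.3, 126.8]
tool_rot: [1.233, 1.198, -1.232]
wrist_force: [-3.5, 5.8, 4.0]
gripper_width: 13.3
```

Emit:
drive_tool([
  [0, 0, 0],
  [0, 0, 0],
  [0, 0, 0],
  [0, 0, 0],
  [0, 0, 0],
], twist=[0, 0, 0, 0, 0])

```text
time_s: 6.75
eef_pos: [502.1, 105.3, 126.8]
tool_rot: [1.23, 1.199, -1.229]
wrist_force: [-3.7, 4.9, 4.9]
gripper_width: 13.3
```

Emit:
drive_tool([
  [0, 0, 0],
  [0, 0, 0],
  [0, 0, 0],
  [0, 0, 0],
  [0, 0, 0],
], twist=[2, 0, 0, 0, 0])

```text
time_s: 7.25
eef_pos: [502.1, 105.3, 126.8]
tool_rot: [1.253, 1.183, -1.253]
wrist_force: [-3.3, 5.3, 4.0]
gripper_width: 13.7
```

```bash
python3 - <<'E'
from h import *
st=robot.read_state();M=R.from_rotvec(st['tool_rot']).as_matrix()
print('yaw',np.degrees(np.arctan2(M[1,2],M[0,2])),st['torque'],st['wrist_force'],st['qpos'])
E
```

```text
yaw -93.40345634657315 [0.85093788 0.62289727 0.78699594] [-3.27254744  5.27280885  3.95428714] [0.05160908 0.04550207 1.90733245 0.00206734 1.19025756 1.68103615]
```

Emit:
drive_tool([
  [0, 0, 0],
  [0, 0, 0],
  [0, 0, 0],
  [0, 0, 0],
  [0, 0, 0],
], twist=[0, 0, 0, 0, 0], fingers=0.2)

```text
time_s: 7.75
eef_pos: [503.0, 103.7, 126.5]
tool_rot: [1.254, 1.179, -1.255]
wrist_force: [-0.0, 0.4, -0.1]
gripper_width: 33.5
```

Emit:
drive_tool([
  [-20, 0, 0],
  [-20, 0, 0],
  [-20, 0, 0],
  [-30, 0, 0],
  [-30, 0, 0],
], twist=[0, 0, 0, 0, 0])

```text
time_s: 8.25
eef_pos: [502.6, 103.7, 247.2]
tool_rot: [1.254, 1.18, -1.255]
wrist_force: [1.8, -0.4, 0.4]
gripper_width: 35.1
```

```bash
python3 - <<'E'
from h import *
s=snap('wrist');a=snap('scene')
c=a['frame'][130:260,140:260]
o=np.hstack([cv2.resize(s['frame'],(400,300)),cv2.resize(c,(400,433),interpolation=cv2.INTER_CUBIC)[60:360]]);cv2.imwrite('pics/w3.png',o)
st=robot.read_state();print(st['eef_pos'],st['wrist_force'],st['gripper_width'])
E
```

```text
[505.64252914 103.9367554  251.64333389] [1.46322891 0.71756029 0.86149642] 34.681199548466985
```

View pics/w3.png

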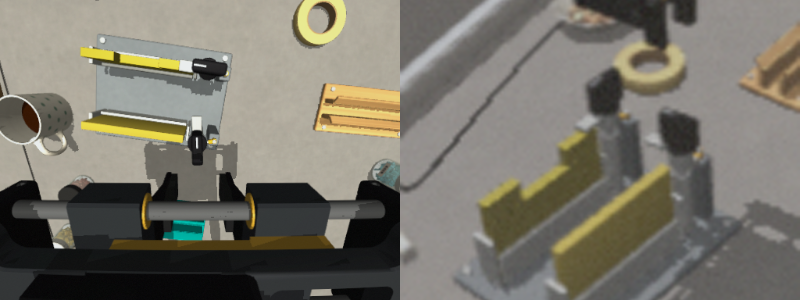

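The front latch now sits across the slot (bar and finger at (197,140)), the rear one is still locked along its slot, and both boards are in place. Next I'll turn back and go over the middle of the front board.

```bash
python3 - <<'E'
from h import *
s=load('wrist');hsv=cv2.cvtColor(s['frame'],cv2.COLOR_BGR2HSV)
yel=cv2.inRange(hsv,(22,150,60),(35,255,255));v=hsv[...,2]
sub=yel[140:185,90:250];ys,xs=np.where(sub);l=xs.min()+90
print('left',l,[(c,(np.where(yel[135:190,c])[0]+135).tolist()[0],v[np.where(yel[135:190,c])[0]+135,c].tolist()) for c in(l,l+1,l+6)])
for c in(l,): 
    r=np.where(yel[135:190,c])[0].min()+135; print('corner@110',onz(s,[(c,r),(c,r+8)],110).round(1))
st=robot.read_state();t=np.array(st['eef_pos']);print(t)
E
```

```text
left 104 [(np.int64(104), 156, [230, 235, 235, 235, 235, 233, 233, 232, 224]), (np.int64(105), 156, [230, 235, 235, 236, 235, 234, 233, 233, 231]), (np.int64(110), 154, [123, 114, 192, 234, 235, 236, 235, 235, 234, 233, 233, 223])]
corner@110 [[542.3 269.5 110. ]
 [533.2 271.5 110. ]]
[505.64252914 103.9367554  251.64333389]
```

Emit:
drive_tool([
  [0, 0, 0],
  [0, 0, 0],
  [0, 0, 0],
  [0, 0, 0],
  [0, 0, 0],
], twist=[-8.2, -8.2, -8.2, -8.2, -8.2])

```text
time_s: 8.85
eef_pos: [502.5, 103.8, 245.5]
tool_rot: [0.71, 1.452, -0.712]
wrist_force: [-0.5, -0.1, 0.6]
gripper_width: 34.7
```

Emit:
drive_tool([
  [0, 0, 0],
  [0, 0, 0],
  [0, 0, 0],
  [0, 0, 0],
  [0, 0, 0],
], twist=[-8.2, -8.2, -8.2, -8.2, -8.2])

```text
time_s: 9.35
eef_pos: [502.6, 103.8, 245.6]
tool_rot: [0.153, 1.567, -0.154]
wrist_force: [-0.0, -0.5, 1.2]
gripper_width: 34.6
```

Emit:
drive_tool([
  [0, 20, 0.1],
  [0, 25, 0.1],
  [0, 25, 0.2],
  [0, 25, 0.1],
  [0, 0, 0],
], twist=[0, 0, 0, 0, 0])

```text
time_s: 9.85
eef_pos: [522.2, 199.0, 245.4]
tool_rot: [0.157, 1.566, -0.156]
wrist_force: [-0.1, -0.8, 1.1]
gripper_width: 34.7
```

Emit:
drive_tool([
  [20, 0, 0],
  [30, 0, 0],
  [30, 0, 0],
  [20, 0, 0],
  [0, 0, 0],
], twist=[0, 0, 0, 0, 0])

```text
time_s: 10.35
eef_pos: [519.3, 195.5, 142.2]
tool_rot: [0.156, 1.572, -0.161]
wrist_force: [-1.0, -0.0, -0.4]
gripper_width: 34.9
```

```bash
python3 - <<'E'
from h import *
s=snap('wrist');a=snap('scene')
c=a['frame'][110:260,130:290]
o=np.hstack([cv2.resize(s['frame'],(400,300)),cv2.resize(c,(400,375),interpolation=cv2.INTER_CUBIC)[60:360]]);cv2.imwrite('pics/w4.png',o)
st=robot.read_state();M=R.from_rotvec(st['tool_rot']).as_matrix();print(st['eef_pos'],st['wrist_force'],st['gripper_width'],np.degrees(np.arctan2(M[1,2],M[0,2])))
E
```

```text
[522.15924616 196.29714493 146.40308487] [ 0.20065027 -0.34753318  0.99752736] 34.930690243930194 -11.54818303715994
```

View pics/w4.png

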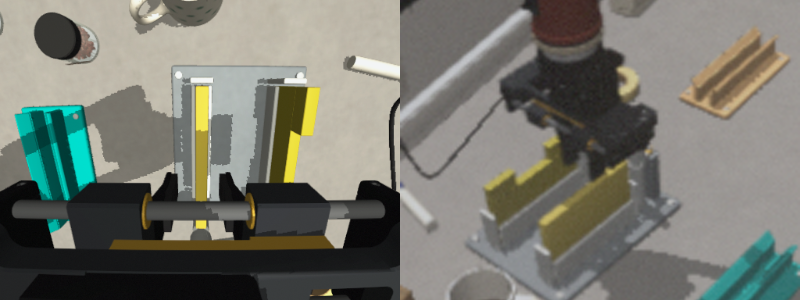

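The board's top edge (col 202) is between the fingers (172/225), so I'll go down, grip and lift.

Emit:
drive_tool([
  [20, 0, 0.5],
  [20, 0, 0.5],
  [20, 0, 0],
  [10, 0, 0],
  [0, 0, 0],
], twist=[0, 0, 0, 0, 0])

```text
time_s: 10.95
eef_pos: [523.1, 196.5, 76.3]
tool_rot: [0.158, 1.566, -0.158]
wrist_force: [-0.6, 0.3, -0.6]
gripper_width: 34.9
```

Emit:
drive_tool([
  [0, 0, 0],
  [0, 0, 0],
  [0, 0, 0],
  [0, 0, 0],
  [0, 0, 0],
], twist=[0, 0, 0, 0, 0], fingers=1, force=40)

```text
time_s: 11.45
eef_pos: [523.5, 196.9, 77.4]
tool_rot: [0.158, 1.565, -0.158]
wrist_force: [-1.9, -0.2, 6.6]
gripper_width: 11.7
```

Emit:
drive_tool([
  [0, 0, 0],
  [0, 0, 0],
  [0, 0, 0],
  [0, 0, 0],
  [0, 0, 0],
], twist=[0, 0, 0, 0, 0])

```text
time_s: 11.95
eef_pos: [523.5, 196.9, 77.4]
tool_rot: [0.158, 1.565, -0.158]
wrist_force: [-2.2, -0.5, 5.7]
gripper_width: 11.8
```

Emit:
drive_tool([
  [-5, 0, 0],
  [-8, 0, 0],
  [-10, 0, 0],
  [-10, 0, 0],
  [-10, 0, 0],
], twist=[0, 0, 0, 0, 0])

```text
time_s: 12.45
eef_pos: [523.6, 196.7, 120.7]
tool_rot: [0.158, 1.564, -0.158]
wrist_force: [0.1, -0.2, -2.9]
gripper_width: 12.0
```

Emit:
drive_tool([
  [-20, 0, 0],
  [-25, 0, 0],
  [-30, 0, 0],
  [-30, 0, 0],
  [-30, 0, 0],
], twist=[0, 0, 0, 0, 0])

```text
time_s: 12.95
eef_pos: [523.2, 196.6, 256.5]
tool_rot: [0.158, 1.564, -0.158]
wrist_force: [-0.7, 0.3, -3.0]
gripper_width: 12.1
```

```bash
python3 - <<'E'
from h import *
s=snap('wrist');a=snap('scene');t=snap('top')
c=a['frame'][70:270,130:330]
o=np.hstack([cv2.resize(s['frame'],(400,300)),cv2.resize(c,(300,300),interpolation=cv2.INTER_CUBIC)]);cv2.imwrite('pics/w5.png',o)
st=robot.read_state();print(st['eef_pos'],st['wrist_force'],st['torque'],st['gripper_width'])
E
```

```text
[524.92323037 197.05546654 257.69470516] [ 0.32816772  0.22304348 -2.84495241] [-0.01334117 -0.11263965 -0.04316225] 12.015975564472184
```

View pics/w5.png

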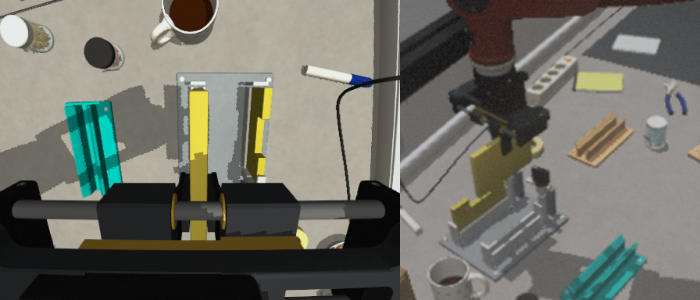

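The board is held square and clear of the rack, the rear latch is still locked, and the front latch is open. I'll align to the stand's yaw and carry the board past the stand, so the wrist camera can see its base on both sides of the board.

Emit:
drive_tool([
  [0, -10, 1],
  [0, -25, 2],
  [0, -35, 3],
  [0, -40, 3.5],
  [0, -40, 3.5],
], twist=[-1.6, -1.6, 0, 0, 0])

```text
time_s: 13.6
eef_pos: [511.8, 45.4, 252.3]
tool_rot: [0.113, 1.571, -0.113]
wrist_force: [0.6, -0.8, -2.4]
gripper_width: 11.8
```

Emit:
drive_tool([
  [0, -40, 3.5],
  [0, -40, 3.5],
  [0, -40, 3.5],
  [0, -40, 3.5],
  [0, -40, 3.5],
], twist=[0, 0, 0, 0, 0])

```text
time_s: 14.1
eef_pos: [500.3, -155.1, 252.4]
tool_rot: [0.115, 1.571, -0.113]
wrist_force: [0.3, 0.4, -3.2]
gripper_width: 11.5
```

Emit:
drive_tool([
  [0, -40, 3.5],
  [0, -40, 3.5],
  [0, -40, 3.5],
  [0, -35, 3.5],
  [0, -25, 3],
], twist=[0, 0, 0, 0, 0])

```text
time_s: 14.6
eef_pos: [490.9, -336.2, 251.9]
tool_rot: [0.117, 1.571, -0.114]
wrist_force: [0.3, 1.6, -2.7]
gripper_width: 11.5
```

Emit:
drive_tool([
  [0, -25, 2],
  [0, -15, 1],
  [0, 0, 0],
  [0, 0, 0],
  [0, 0, 0],
], twist=[0, 0, 0, 0, 0])

```text
time_s: 15.1
eef_pos: [489.7, -373.3, 254.1]
tool_rot: [0.114, 1.568, -0.112]
wrist_force: [0.1, -0.0, -2.5]
gripper_width: 11.5
```

```bash
python3 - <<'E'
from h import *
s=snap('wrist');f=s['frame'].copy()
o=np.array([513.5,-222.6]);a=np.radians(-8.3);x=np.array([np.cos(a),np.sin(a)]);u=np.array([-x[1],x[0]])
for X in(-45,45):
  for Y in(-95,95):
    q=proj(s,[*(o+x*X+u*Y),10])[0];cv2.circle(f,tuple(int(v) for v in q),3,(0,0,255),1);print(X,Y,q.round(1))
cv2.imwrite('pics/w6.png',cv2.resize(f,(800,600)))
st=robot.read_state();M=R.from_rotvec(st['tool_rot']).as_matrix();print(st['eef_pos'],np.degrees(np.arctan2(M[1,2],M[0,2])))
V=np.array(s['view']);print((-V[:3,:3].T@V[:3,3]).round(1))
E
```

```text
-45 -95 [224.3 124.2]
-45 95 [220.5 -25.6]
45 -95 [285.7 124.3]
45 95 [290.2 -25.5]
[ 489.80544806 -373.29709991  254.35070943] -8.254445647578326
[ 501.  -294.8  416.3]
```

View pics/w6.png

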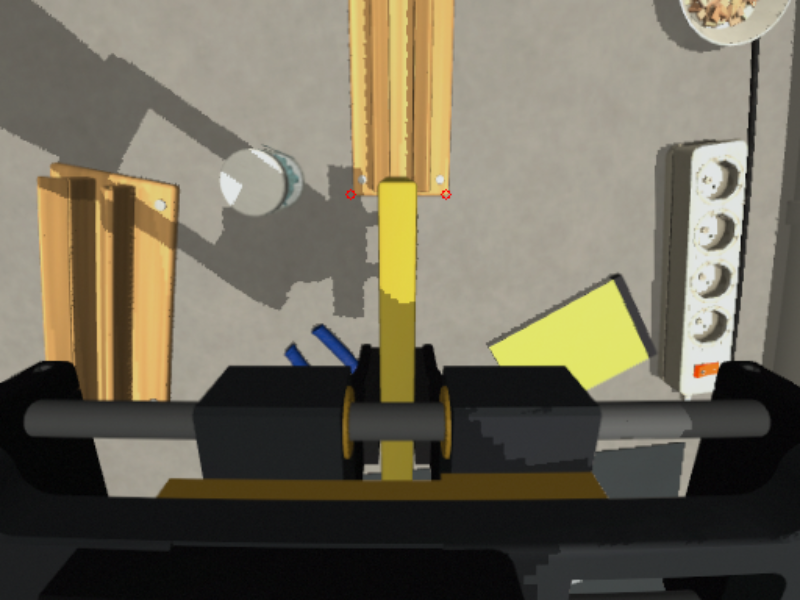

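Stand's near corners are at (355,194) and (449,194), about 3–4 px to the right of the prediction. The second tan stand at left (110,290) is the bigger one. I'll refine from the edges and use the held board to check the wrist camera's lateral bias.

```bash
python3 - <<'E'
from h import *
s=load('wrist');hsv=cv2.cvtColor(s['frame'],cv2.COLOR_BGR2HSV)
tan=cv2.inRange(hsv,(8,70,90),(22,255,255));yel=cv2.inRange(hsv,(23,130,80),(35,255,255))
L=[];Rr=[]
for r in range(2,118,4):
    c=np.where(tan[r,210:305])[0]+210; L.append((c.min(),r+.5));Rr.append((c.max()+1,r+.5))
for z in(8,):
  for n,e in(('L',L),('R',Rr)):
    P=onz(s,e,z)[:,:2];p=np.polyfit(P[:,1],P[:,0],1);res=np.polyval(p,P[:,1])-P[:,0];print(n,'x@-222.6',np.polyval(p,-222.6).round(1),'yaw',-np.degrees(np.arctan(p[0])).round(2),'res',res.std().round(2))
rows=[np.where(tan[100:140,c])[0].max()+101 for c in(230,234,276,280,284)];print(rows)
print('near edge',onz(s,[(257,np.median(rows))],8).round(1))
st=robot.read_state();t=np.array(st['eef_pos']);M=R.from_rotvec(st['tool_rot']).as_matrix()
for Y,r in((70,122),(20,160)):
    P=t+M[:,1]*Y; P[2]=t[2]+32.6
    c=np.where(yel[r,225:285])[0]+225;print('board pred',proj(s,[P])[0].round(1),'meas cols',c.min(),c.max()+1)
P=t+M[:,1]*75;P[2]=t[2]+32.6;print('end pred',proj(s,[P])[0].round(1),'meas row',np.where(yel[:,254])[0].min())
# top-view recheck, both heights
T=load('top');h2=cv2.cvtColor(T['frame'],cv2.COLOR_BGR2HSV);m=cv2.inRange(h2,(8,60,90),(22,255,255));k=.64
mm=np.zeros_like(m);mm[147:189,285:349]=m[147:189,285:349]
c=max(cv2.findContours(mm,0,1)[0],key=cv2.contourArea)
print('top',cv2.minAreaRect(onz(T,c[:,0],8)[:,:2].astype(np.float32)))
E
```

```text
L x@-222.6 470.2 yaw -8.0 res 0.4
R x@-222.6 561.3 yaw -8.14 res 0.4
[np.int64(126), np.int64(126), np.int64(126), np.int64(126), np.int64(126)]
near edge [[ 502.3 -319.7    8. ]]
board pred [254.1 129.4] meas cols 242 267
board pred [254.  227.3] meas cols 243 266
end pred [254.1 118.4] meas row 114
top ((513.7243041992188, -223.09130859375), (192.3125457763672, 92.33377838134766), 81.7453384399414)
```

Emit:
drive_tool([
  [0, 20, 0.5],
  [0, 35, 1],
  [0, 40, 1],
  [0, 35, 1],
  [0, 20, 0.8],
], twist=[0, 0, 0, 0, 0])

```text
time_s: 15.65
eef_pos: [515.9, -222.5, 254.9]
tool_rot: [0.113, 1.567, -0.111]
wrist_force: [0.1, -0.2, -3.0]
gripper_width: 11.5
```

Emit:
drive_tool([
  [20, 0, 0],
  [30, 0, 0],
  [30, 0, 0],
  [25, 0, 0],
  [15, 0, 0],
], twist=[0, 0, 0, 0, 0])

```text
time_s: 16.15
eef_pos: [514.5, -224.5, 132.4]
tool_rot: [0.114, 1.57, -0.112]
wrist_force: [-0.4, -0.3, -3.1]
gripper_width: 11.5
```

Emit:
drive_tool([
  [0, 0, 0],
  [0, 0, 0],
  [0, 0, 0],
  [0, 0, 0],
  [0, 0, 0],
], twist=[0, 0, 0, 0, 0])

```text
time_s: 16.65
eef_pos: [516.1, -227.2, 135.7]
tool_rot: [0.113, 1.566, -0.115]
wrist_force: [0.2, -1.4, -3.1]
gripper_width: 11.7
```

```bash
python3 - <<'E'
from h import *
s=snap('wrist');a=snap('scene')
q=proj(a,[515,-225,80])[0].astype(int)
c=a['frame'][max(q[1]-50,0):q[1]+50,q[0]-66:q[0]+67]
o=np.hstack([cv2.resize(s['frame'],(400,300)),cv2.resize(c,(400,300),interpolation=cv2.INTER_CUBIC)]);cv2.imwrite('pics/w7.png',o)
st=robot.read_state();M=R.from_rotvec(st['tool_rot']).as_matrix();print(st['eef_pos'],st['wrist_force'],np.degrees(np.arctan2(M[1,2],M[0,2])))
E
```

```text
[ 515.80550817 -226.97426866  135.15837582] [-0.11360416 -0.16164064 -2.75581353] -8.335470787318812
```

View pics/w7.png

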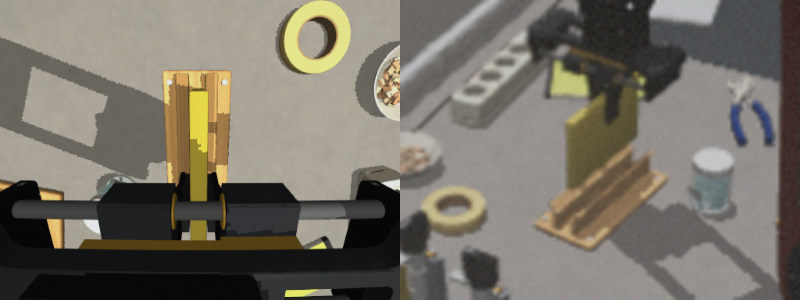

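Here the stand's base spans cols 163–229 and the board 190–208. That hints at a few mm of lateral offset, so I'll measure it numerically.

```bash
python3 - <<'E'
from h import *
s=load('wrist');hsv=cv2.cvtColor(s['frame'],cv2.COLOR_BGR2HSV)
tan=cv2.inRange(hsv,(8,60,40),(22,255,255));yel=cv2.inRange(hsv,(23,130,80),(35,255,255))
L=[];Rr=[]
for r in range(96,180,4):
    c=np.where(tan[r,195:305])[0]+195; L.append((c.min(),r+.5));Rr.append((c.max()+1,r+.5))
print(L[::5],Rr[::5])
u=np.array([.143,.99]);x=np.array([.99,-.143]);o=np.array([515.7,-225])
for n,e in(('L',L),('R',Rr)):
    P=onz(s,e,8)[:,:2]-o; print(n,'stand-x of edge',(P@x).round(1)[::4])
st=robot.read_state();t=np.array(st['eef_pos']);M=R.from_rotvec(st['tool_rot']).as_matrix()
print('tcp in stand',((t[:2]-o)@x).round(1),((t[:2]-o)@u).round(1))
print('far edge',[( (onz(s,[(c,np.where(tan[70:120,c])[0].min()+70)],8)[0,:2]-o)@u).round(1) for c in(214,222,280,288)])
for r in(120,140,200):
    c=np.where(yel[r,225:285])[0]+225; P=onz(s,[(c.min(),r+.5),(c.max()+1,r+.5)],t[2]+32.6)[:,:2]-o;print('board x',(P@x).round(1),(P@u).round(1))
r=np.where(yel[:,254])[0].min();print('end u',((onz(s,[(254,r)],t[2]+32.6)[0,:2]-o)@u).round(1))
E
```

```text
[(np.int64(208), 96.5), (np.int64(209), 116.5), (np.int64(210), 136.5), (np.int64(211), 156.5), (np.int64(212), 176.5)] [(np.int64(296), 96.5), (np.int64(296), 116.5), (np.int64(295), 136.5), (np.int64(294), 156.5), (np.int64(293), 176.5)]
L stand-x of edge [-45.4 -45.1 -45.9 -45.6 -45.3 -45. ]
R stand-x of edge [44.2 44.9 44.5 44.1 44.8 44.5]
tcp in stand 0.4 -1.9
far edge [np.float64(95.5), np.float64(95.4), np.float64(95.3), np.float64(95.4)]
board x [-4.7  6.9] [72. 72.]
board x [-4.9  7.1] [62.8 62.7]
board x [-4.8  6.9] [32.5 32.5]
end u 75.4
```

The board is 1.5 mm off laterally and matches lengthwise. I'll correct that and lower gently.

Emit:
drive_tool([
  [0, 0, -1.5],
  [10, 0, 0],
  [12, 0, 0],
  [12, 0, 0],
  [8, 0, 0],
], twist=[0, 0, 0, 0, 0])

```text
time_s: 17.25
eef_pos: [513.0, -225.9, 90.2]
tool_rot: [0.115, 1.57, -0.113]
wrist_force: [-0.2, 0.0, -2.7]
gripper_width: 11.9
```

Emit:
drive_tool([
  [5, 0, 0],
  [4, 0, 0],
  [3, 0, 0],
  [2, 0, 0],
  [0, 0, 0],
], twist=[0, 0, 0, 0, 0])

```text
time_s: 17.75
eef_pos: [514.1, -226.6, 78.5]
tool_rot: [0.114, 1.568, -0.114]
wrist_force: [0.0, 0.4, -3.1]
gripper_width: 11.9
```

Emit:
drive_tool([
  [0.5, 0, 0],
  [0.5, 0, 0],
  [0.5, 0, 0],
  [0, 0, 0],
  [0, 0, 0],
], twist=[0, 0, 0, 0, 0])

```text
time_s: 18.25
eef_pos: [514.3, -226.7, 77.4]
tool_rot: [0.114, 1.567, -0.114]
wrist_force: [-1.2, 0.4, -0.7]
gripper_width: 11.8
```

Emit:
drive_tool([
  [0.5, 0, 0],
  [0, 0, 0],
  [0, 0, 0],
  [0, 0, 0],
  [0, 0, 0],
], twist=[0, 0, 0, 0, 0])

```text
time_s: 18.75
eef_pos: [514.4, -226.7, 77.4]
tool_rot: [0.114, 1.567, -0.114]
wrist_force: [-2.5, 0.7, 4.6]
gripper_width: 11.5
```

It's seated: the wrist force went to +4.6 N at the expected height. Now I'll release and withdraw straight up.

Emit:
drive_tool([
  [0, 0, 0],
  [0, 0, 0],
  [0, 0, 0],
  [0, 0, 0],
  [0, 0, 0],
], twist=[0, 0, 0, 0, 0], fingers=0.2)

```text
time_s: 19.25
eef_pos: [514.0, -226.5, 76.4]
tool_rot: [0.114, 1.568, -0.114]
wrist_force: [0.3, 1.2, 0.8]
gripper_width: 34.1
```

Emit:
drive_tool([
  [-5, 0, 0],
  [-10, 0, 0],
  [-20, 0, 0],
  [-25, 0, 0],
  [-25, 0, 0],
], twist=[0, 0, 0, 0, 0])

```text
time_s: 19.75
eef_pos: [514.1, -226.5, 163.2]
tool_rot: [0.114, 1.567, -0.114]
wrist_force: [0.0, -0.7, 0.2]
gripper_width: 34.8
```

Emit:
drive_tool([
  [-30, -20, 0],
  [-30, -30, 0],
  [-20, -30, 0],
  [0, -30, 0],
  [0, 0, 0],
], twist=[0, 0, 0, 0, 0])

```text
time_s: 20.25
eef_pos: [497.8, -339.1, 243.8]
tool_rot: [0.114, 1.565, -0.119]
wrist_force: [0.0, 0.3, -0.3]
gripper_width: 34.7
```

```bash
python3 - <<'E'
from h import *
s=snap('wrist');a=snap('scene');t=snap('top')
o=np.hstack([cv2.resize(s['frame'],(400,300)),cv2.resize(a['frame'][90:270,130:370],(400,300),interpolation=cv2.INTER_CUBIC)]);cv2.imwrite('pics/w8.png',o)
hsv=cv2.cvtColor(s['frame'],cv2.COLOR_BGR2HSV);yel=cv2.inRange(hsv,(23,130,180),(35,255,255));yel[:,:200]=0;yel[:,310:]=0
c=max(cv2.findContours(yel,0,1)[0],key=cv2.contourArea)
P=onz(s,c[:,0],110)[:,:2]-np.array([515.3,-224.6]);x=np.array([.99,-.143]);u=np.array([.143,.99])
print('x',(P@x).min(),(P@x).max(),'u',(P@u).min(),(P@u).max())
st=robot.read_state();print(st['eef_pos'],st['wrist_force'],st['time_s'])
E
```

```text
x -7.214948170846286 4.313049248268387 u -72.89596480893194 63.61481005040183
[ 497.96301778 -334.79536394  241.59245635] [-0.45850929 -0.2628044  -0.03577189] 20.4
```

View pics/w8.png

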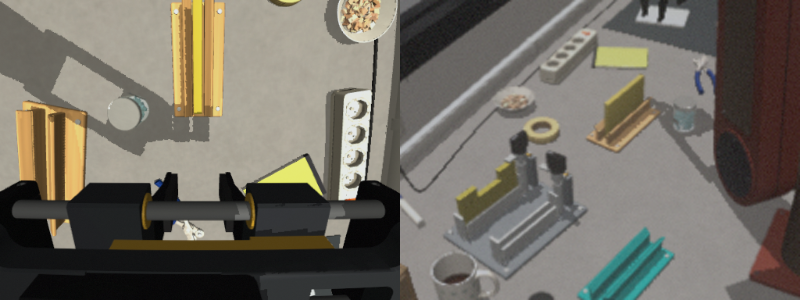

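The board stands upright in the small wooden stand (scene crop (622,105)), its top about 1.5 mm off centre. The front latch is open, the notched board is still locked in, and the other things haven't moved. I'm handing in.

```bash
python3 -c "
from bench import robot
print(robot.sign_off())"
```

```text
the job is handed in; nothing more can be done
None
```

The straight-edged board is standing in the groove of the small wooden stand, and I've handed the job in after about 20 s of robot time.

- **Latch:** I turned the front knob clockwise about 82° until it went over to open. The last picture still shows its bar across the slot.
- **Placing:** I drew the board straight up, carried it to the stand and lowered it until it touched the groove floor. Contact was about 5 N, at the same tool height as when it stood in the rack slot. Only then did I let go and back off.
- **Last checks:** The board stands upright, with its top about 1.5 mm off the groove's centre line and about 2 mm off along its length. The notched board is still locked in its slot, nothing else looks moved, and the wrist force is near zero.
- **Disagreement:** The top and wrist cameras differed by about 2 mm on where the stand is. I used the closer wrist view and corrected 1.5 mm before lowering.

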